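# Wedge the rocking stirrer

## Robot

A 6-joint arm with a two-finger parallel gripper is mounted at the origin on the work surface. World frame = base frame: x ahead of the robot, y to its left, z up, the work surface at z = 0. Lengths are in m, angles in rad, forces in N, time in s.
With the tool pointing down it reaches from about 0.375 to 0.925 m from the base axis. Payload 5.7 kg.
Tool frame: the origin (TCP) lies midway between the tips of the shut fingers; the grasp point (between the pads) lies 19 mm behind it; z points along the fingers, x is the direction in which the jaws open and shut, and the axes are right-handed (so a half turn about z gives the same grasp; the last joint's range is limited). The gripper opens to 88 mm and grips with 3 to 60 N. Pads are 20 mm wide; open, the fingers measure 115 mm over their backs; the gripper's body (75 mm by 178 mm) begins 61 mm behind the grasp point.
Start: joints at [-1.367, 0.359, 1.51, -0, 1.272, -0.115], TCP at [0.188, -0.57, 0.223] pointing down, gripper open.
Joint ranges: [-2.97, 2.97], [-1.01, 2.36], [0.21, 2.38], [-0.96, 4.11], [0.2, 2.71], [-2.98, 2.98]. Speed limits (rad/s): [2.39, 2.39, 3.14, 3.14, 3.14, 3.14].

## Interface

Orientations are given as a unit quaternion [x, y, z, w].
In Python, from bench import move_ptp, servo_line, goto_joints, move_gripper, sleep, inverse_kinematics, capture, PlanningError, close_job, spot_in, silhouettes, current_clock, current_joint_pos, current_qvel, current_joint_torque, current_position, current_orientation, current_force, current_torque, current_finger_gap gives the robot as it stands. Calls block until the motion is done:
- move_ptp(position, orientation): joint-space move of the TCP to a pose.
- servo_line(position, orientation=None, rate=0.15, contact_N=None): straight line of the TCP; orientation=None keeps the orientation; rate is the mean speed in m/s. With contact_N (N) it stops when the force on the tool has changed by that much, and returns True; else False.
- goto_joints(angles): joint-space move.
- move_gripper(opening): finger opening in m; the grip force is fixed at half the most; returns when the fingers have stopped.
- sleep(seconds).
- inverse_kinematics(position, orientation): joint angles nearest the present ones, or None.
- capture(name): name is "side" or "top" or "wrist"; returns a dict with "image" (400x640x3 uint8, blue, green, red), "range_z" (400x640 float32, m along the optical axis (not along the pixel's ray), 0 where there is no reading), "intrinsics" (3x3 intrinsics, pixels), "R" (3x3) and "t" (3): a world point X has camera coordinates R X + t. Camera axes: x right, y down, z forward; pixel columns grow to the right and rows downward; lengths in m; the calibration is good to about 2 mm. A picture is of the moment at which its call begins.
A pose or a line that the arm cannot do raises PlanningError and nothing moves.
- close_job(): hands the job in, once; it reports no verdict.
Trained networks look in the newest picture that a camera, given by its name, has taken for a name from the list of things; names that differ only in an ending like _2 or _b are one class to them, and where a whole thing is asked for, a point or a joint stands for the part that bears it (a point fixed in the world has none). Each returns a list of dicts, best first, with "conf" (0 to 1); they miss things now and then, are a little off and sometimes report something else, mostly with a low value. They report only what shows in the picture. A call takes as long as a camera call. They do not tell look-alikes from the thing itself.
- spot_in(camera, query): "xy" ([column, row] in pixels, amid what is visible of it).
- silhouettes(camera, query): "region" (400x640 bool, what is visible of it) and "xy" ([column, row] in pixels, amid what is visible of it).
Readings, each from a call of its own:
- current_clock(): time.
- current_joint_pos(): joint angles.
- current_qvel(): joint speeds.
- current_joint_torque(): joint torques, N m.
- current_position(): TCP position.
- current_orientation(): TCP orientation.
- current_force(): force on the tool from outside, world axes, zero at the start.
- current_torque(): the same for the moment, N m.
- current_finger_gap(): finger opening in m.
Only numpy, scipy, OpenCV 4.12 (cv2) and the standard library are available. Lean on these libraries where they do the work, as an engineer would, in place of code of your own. Each camera call takes 0.05 s, during which the arm holds its last target.

## Task

The white magnetic stirrer rocks because the foot under one corner, the one the toe of the loose wooden wedge points towards, is too short. With the fingertips, push the wedge along the bench under that foot just until it is snug and the stirrer stays level and no longer rocks, without gripping or lifting anything, shoving or jacking up the stirrer, or disturbing the other things. Then prove it by pressing down firmly (5 N or more) with the fingertips on top of that corner, and finish while still pressing there, with the stirrer staying level.

Things in the scene. Friction and masses are not known exactly. Their poses are not given: they have to be found in the camera images.
- stirrer: White box-shaped magnetic stirrer, 2 to 3 kg, loose, on four rubber feet. Housing 190 x 190 mm, underside 21 mm and flat top 69 mm above the bench; on top a round metal plate (diameter 120, 7 mm high, centred at x +15, y +15 mm) bears a dish. Origin: centre of the housing at bench level, z up; two black knobs on its -x face. The foot at its (-x, -y) corner is too short and hangs in the air.
- short_foot (a point): Bench point under the centre of the short foot (22 mm diameter) with the stirrer level: 75 mm from its centre to -x and -y, 20 mm inside both housing edges; axes as the stirrer's. The foot hangs 5 to 10 mm above the bench (varies, not reported).
- press_corner (a point): Point on the housing's flat top straight above the short foot, 69 mm above the bench when level: press here. Unwedged, about 2 N makes this corner dip until the foot meets the bench (5 to 10 mm); let go, it rocks back level.
- wedge: Loose wooden wedge, 80 g, 100 mm long (x), 44 mm wide (y). Origin: centre of its underside; +x to the thin toe. It lies on the stirrer's -y side, pointing roughly along the stirrer's +y, toe 30 to 70 mm short of the foot's centre. Ramp: 2 mm high at x = +50 to 18 mm at x = -50, then an upright heel block (14 mm thick, 28 mm high). It does not slip back out.
- wedge_heel (a point): Centre of the wedge's flat upright back face (44 mm wide, 28 mm high), 14 mm above the bench: push here, towards the wedge's +x. It slides with about 1 N or less; resistance of several N builds up once the ramp wedges under the foot, with 19 to 50 mm of toe past the foot's near edge.
- wedge_toe (a point): Middle of the wedge's thin toe edge, at bench level.
- dish: Glass dish, diameter 76 mm, 45 mm high, standing on the stirrer's plate; origin at the centre of its underside. Leave it alone.
- vial: Small amber vial, diameter 28 mm, 55 mm high, standing near the stirrer and wedge; origin at the centre of its underside. Leave it alone.
- spatula: Steel lab spatula, 160 mm long, lying beside the wedge. Leave it alone.
- bottle_a: Amber reagent bottle, diameter 72 mm, 160 mm high, left of the stirrer. Leave it alone.
- bottle_b: Clear bottle with a blue cap, diameter 64 mm, 150 mm high. Leave it alone.
- beaker: Glass beaker, diameter 64 mm, 80 mm high. Leave it alone.
- stopper: Black rubber stopper, diameter 28 mm, 25 mm high. Leave it alone.
Things that resemble listed ones, but are neither listed nor needed, are in the scene too. There is more than one size of the wedge; the one meant has the size given above.

How it is judged:
By the outcome, as a careful person would: the job done as asked, in the order asked, and still so for the second after the job is handed in, while the arm keeps its last pose, push and grip.
It also fails if it takes over 51 s, if anything falls off the work surface, if the arm or the gripper's body presses on something with over 40 N, if the wrist force passes 120 N, or if a joint passes its speed limit or range.

## Working session

There is one attempt and no reset: what is moved stays moved. The work goes in short steps, each a Python script; the robot and the scene stay as the last script left them, time stands still between calls to the robot, and variables do not carry over. Pictures are saved under pics/ and viewed, and the job is handed in when it is done.

```bash
mkdir -p pics; ls
cat > h.py <<'E'
import numpy as np, cv2
from bench import *
def world(c,u,v,z=None):
    K,R,t=c["intrinsics"],c["R"],c["t"]
    r=np.linalg.inv(K)@np.array([u,v,1.])
    if z is None: return R.T@(r*c["range_z"][int(v),int(u)]-t)
    o=-R.T@t; d=R.T@r
    return o+d*(z-o[2])/d[2]
def cloud(c,m):
    v,u=np.nonzero(m&(c["range_z"]>0)); d=c["range_z"][v,u]
    P=np.linalg.inv(c["intrinsics"])@np.stack([u*d,v*d,d])
    return (c["R"].T@(P-c["t"][:,None])).T
def proj(c,X):
    p=c["intrinsics"]@(c["R"]@np.asarray(X)+c["t"]); return p[:2]/p[2]
E
python3 - <<'E'
from h import *
for n in ["side","top","wrist"]:
    c=capture(n); cv2.imwrite(f"pics/{n}0.png",c["image"])
    print(n,-c["R"].T@c["t"])
    for q in ["stirrer","wedge","vial","spatula","dish"]:
        for s in spot_in(n,q):
            u,v=s["xy"]; print(q,round(s["conf"],2),np.round(s["xy"]),np.round(world(c,u,v),3))
print(current_clock())
E
```

```text
pics
side [0.00799472 0.83386768 0.72785792]
stirrer 0.75 [288. 232.] [0.535 0.147 0.073]
wedge 0.79 [344. 208.] [ 0.524 -0.095  0.011]
wedge 0.53 [386. 218.] [ 0.407 -0.118  0.011]
wedge 0.49 [399. 198.] [ 0.423 -0.233  0.01 ]
vial 0.61 [361. 242.] [0.397 0.039 0.036]
spatula 0.87 [306. 192.] [ 0.661 -0.108  0.005]
dish 0.75 [270. 211.] [0.604 0.126 0.093]
top [ 0.45597541 -0.01076477  1.19258569]
stirrer 0.71 [269. 208.] [0.561 0.093 0.073]
wedge 0.65 [337. 220.] [ 0.536 -0.078  0.01 ]
wedge 0.56 [348. 264.] [ 0.422 -0.11   0.005]
wedge 0.53 [389. 262.] [ 0.429 -0.217 -0.001]
vial 0.46 [292. 272.] [0.403 0.035 0.058]
spatula 0.68 [341. 173.] [ 0.663 -0.089  0.002]
dish 0.82 [247. 192.] [0.601 0.148 0.078]
wrist [ 0.26596779 -0.54444117  0.38452832]
0.9
```

View pics/top0.png

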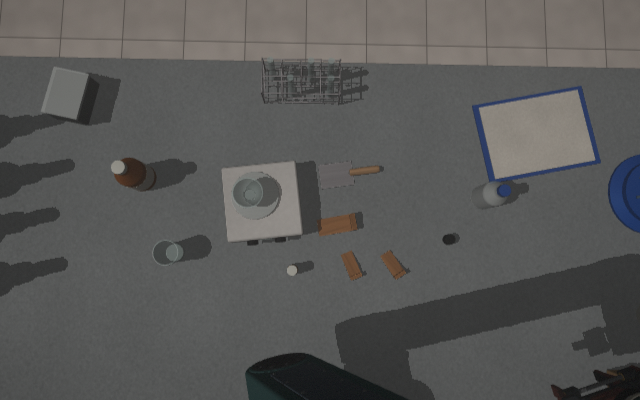

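View pics/side0.png

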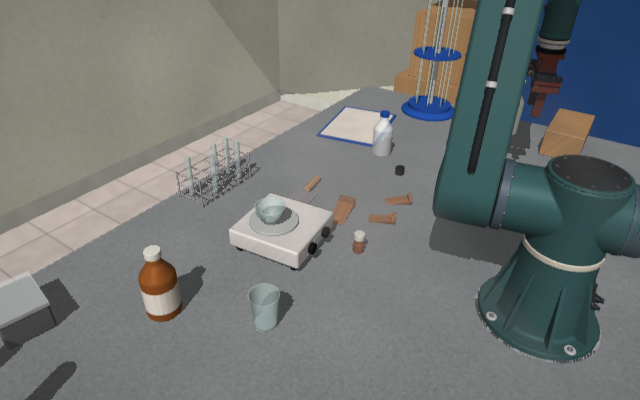

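Run:
```python
from h import *
c=capture("top")
for q in ["wedge","stirrer","vial","spatula"]:
    for s in silhouettes("top",q):
        P=cloud(c,s["region"]); 
        r=cv2.minAreaRect(P[:,:2].astype(np.float32)*1000)
        print(q,round(s["conf"],2),np.round(s["xy"]),len(P),np.round(r[0]),np.round(r[1]),round(r[2],1),"zmax",np.percentile(P[:,2],[5,50,95]).round(3))
i=c["image"][140:300,220:420]
cv2.imwrite("pics/topcrop.png",cv2.resize(i,None,fx=3.7,fy=3.7,interpolation=cv2.INTER_CUBIC))
```

```text
wedge 0.82 [353. 265.] 336 [ 420. -117.] [71. 32.] 23.5 zmax [0.    0.007 0.021]
wedge 0.79 [339. 222.] 616 [526. -78.] [ 43. 100.] 9.4 zmax [0.002 0.01  0.028]
wedge 0.74 [390. 264.] 385 [ 422. -227.] [78. 35.] 35.9 zmax [-0.001  0.006  0.02 ]
wedge 0.64 [487. 192.] 898 [ 610. -489.] [ 69. 115.] 18.9 zmax [0.002 0.098 0.15 ]
stirrer 0.82 [266. 207.] 4971 [580. 114.] [215. 190.] 6.9 zmax [0.064 0.069 0.077]
vial 0.37 [337. 224.] 696 [526. -79.] [ 49. 107.] 10.4 zmax [-0.     0.009  0.028]
spatula 0.8 [341. 173.] 998 [ 664. -112.] [ 65. 164.] 8.0 zmax [-0.001  0.004  0.02 ]
```

View pics/topcrop.png

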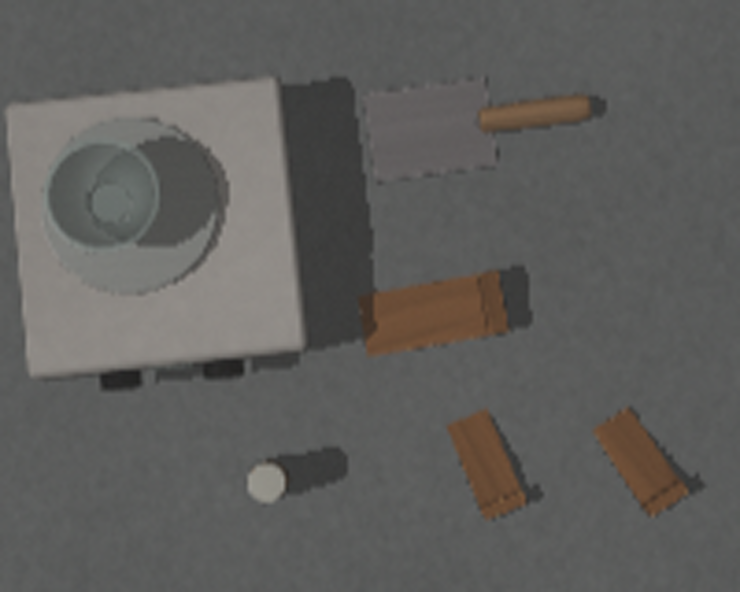

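The candidate wedges in the top view are (337,224), measuring 100x43 mm with a 28 mm heel; (352,265), measuring 71x32 mm; and (391,264), measuring 78x35 mm. I choose (337,224): it has the right size and its toe points at the stirrer's corner near the knobs. Next I'll take a closer wrist view.

Run:
```python
from h import *
from scipy.spatial.transform import Rotation as Ro
c=capture("wrist")
q=current_orientation(); T=Ro.from_quat(q).as_matrix(); p=current_position()
C=-c["R"].T@c["t"]; print(T.round(3)); print("cam in tool",T.T@(C-p)); print("cam z axis world",c["R"][2])
def yawq(d):  # tool x along horizontal dir d, z down
    x=np.array([np.cos(d),np.sin(d),0]);z=np.array([0,0,-1.]);return Ro.from_matrix(np.stack([x,np.cross(z,x),z],1)).as_quat()
for d in [0.12,0.12+np.pi]:
    for P in [(0.52,-0.2,0.3),(0.52,-0.14,0.012)]:
        print(d,P,inverse_kinematics(P,yawq(d)))
```

```text
[[ 0.313 -0.95  -0.   ]
 [-0.95  -0.313  0.   ]
 [-0.    -0.    -1.   ]]
cam in tool [ 0.00037915 -0.08193118 -0.16189944]
cam z axis world [-0.28365779 -0.09268425 -0.9544359 ]
0.12 (0.52, -0.2, 0.3) [-4.91159543e-01  2.35323439e-01  1.49441553e+00 -4.44089210e-16
  1.41185369e+00 -6.11159543e-01]
0.12 (0.52, -0.14, 0.012) [-3.91290484e-01  5.51746290e-01  1.83907390e+00 -4.44089210e-16
  7.50772468e-01 -5.11290484e-01]
3.2615926535897932 (0.52, -0.2, 0.3) [-4.91159543e-01  2.35323439e-01  1.49441553e+00 -4.44089210e-16
  1.41185369e+00  2.53043311e+00]
3.2615926535897932 (0.52, -0.14, 0.012) [-3.91290484e-01  5.51746290e-01  1.83907390e+00 -4.44089210e-16
  7.50772468e-01  2.63030217e+00]
```

```bash
cat >> h.py <<'E'
from scipy.spatial.transform import Rotation as Ro
def yawq(d):
    x=np.array([np.cos(d),np.sin(d),0]);z=np.array([0,0,-1.]);return Ro.from_matrix(np.stack([x,np.cross(z,x),z],1)).as_quat()
E
python3 - <<'E'
from h import *
move_ptp((0.54,-0.10,0.27),yawq(0.12+np.pi))
c=capture("wrist"); cv2.imwrite("pics/w1.png",c["image"]); np.save("w1.npy",c,allow_pickle=True)
print(current_clock(),current_force())
for q in ["wedge","stirrer","vial"]:
    for s in silhouettes("wrist",q):
        P=cloud(c,s["region"])
        r=cv2.minAreaRect(P[:,:2].astype(np.float32)*1000)
        print(q,round(s["conf"],2),np.round(s["xy"]),len(P),np.round(r[0],1),np.round(r[1],1),round(r[2],1),np.percentile(P[:,2],[5,50,95]).round(4))
        if q!="vial":
            P2=P[abs(P[:,2]-.068)<.004] if q=="stirrer" else P[(P[:,2]>.0247)&(P[:,2]<.031)]
            if len(P2)>10:
                r=cv2.minAreaRect(P2[:,:2].astype(np.float32)*1000); print("  top",len(P2),np.round(cv2.boxPoints(r),1).tolist(),r[1],r[2])
E
```

```text
3.65 [-0.56798355 -0.31896616  0.70565651]
wedge 0.93 [404. 163.] 1201 [ 417.9 -117.2] [77.9 36.8] 19.5 [0.0013 0.0071 0.0201]
wedge 0.66 [418.  82.] 1466 [ 420.3 -226.8] [79.  33.5] 33.5 [0.0015 0.0073 0.0197]
wedge 0.55 [326. 179.] 1953 [527. -79.] [45.9 99.1] 8.2 [0.0028 0.0108 0.0283]
  top 337 [[511.29998779296875, -117.4000015258789], [513.9000244140625, -131.1999969482422], [556.7999877929688, -123.0999984741211], [554.2000122070312, -109.19999694824219]] (43.67061996459961, 14.097936630249023) 10.742742538452148
stirrer 0.95 [297. 285.] 8475 [582.6  41.1] [199.  329.2] 6.8 [0.04   0.0684 0.0759]
  top 5743 [[476.20001220703125, 194.1999969482422], [498.0, 7.5], [683.7000122070312, 29.200000762939453], [661.9000244140625, 215.89999389648438]] (186.98178100585938, 187.9687957763672) 6.669999599456787
vial 0.73 [391. 265.] 256 [444.4 -22.3] [ 19.4 189.4] 28.2 [0.0045 0.0316 0.0562]
```

View pics/w1.png

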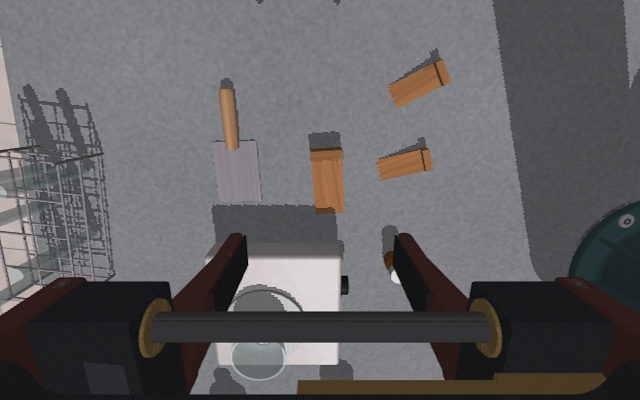

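```bash
cat >> h.py <<'E'
A=np.radians(9.2); D=np.array([-np.sin(A),np.cos(A),0]); H=np.array([.5353,-.1271,0]); Q=yawq(A+np.pi)
def pt(s,z=.012): # finger front face at s along D from heel's initial back face
    return H+D*(s-.010)+[0,0,z]
E
python3 - <<'E'
from h import *
move_gripper(0.012)
move_ptp(pt(-.03,.10),Q)
servo_line(pt(-.03),rate=.12)
f=[current_force()]
for i in range(4): sleep(.05); f.append(current_force())
print(np.round(f,2),current_position(),current_finger_gap())
print(servo_line(pt(-.005),rate=.05,contact_N=2))
print(servo_line(pt(.045),rate=.04,contact_N=3))
p=current_position(); print((p-H)@D+.01, current_force().round(2),current_clock())
c=capture("wrist"); cv2.imwrite("pics/w2.png",c["image"])
c=capture("side"); cv2.imwrite("pics/s2.png",cv2.resize(c["image"][150:300,200:440],None,fx=3.3,fy=3.3))
E
```

```text
[[ 0.01  0.26 -0.42]
 [-0.7  -0.53 -0.05]
 [-1.03  0.25 -0.73]
 [-0.06 -0.24 -0.44]
 [ 0.58  0.43  0.02]] [ 0.54231509 -0.16686099  0.01280784] 0.011728259482404316
False
False
0.04486465064339836 [-0.33 -0.62 -0.15] 8.9167
```

View pics/w2.png

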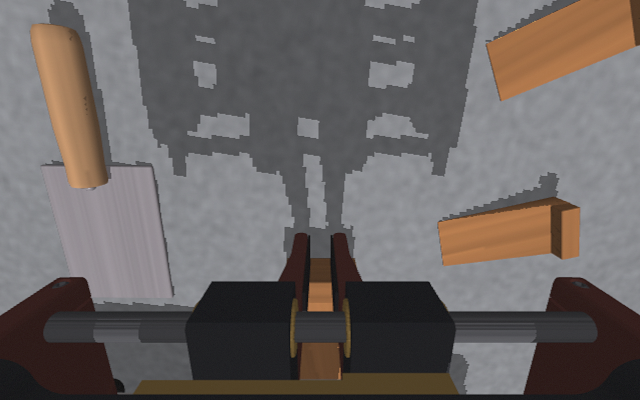

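View pics/s2.png

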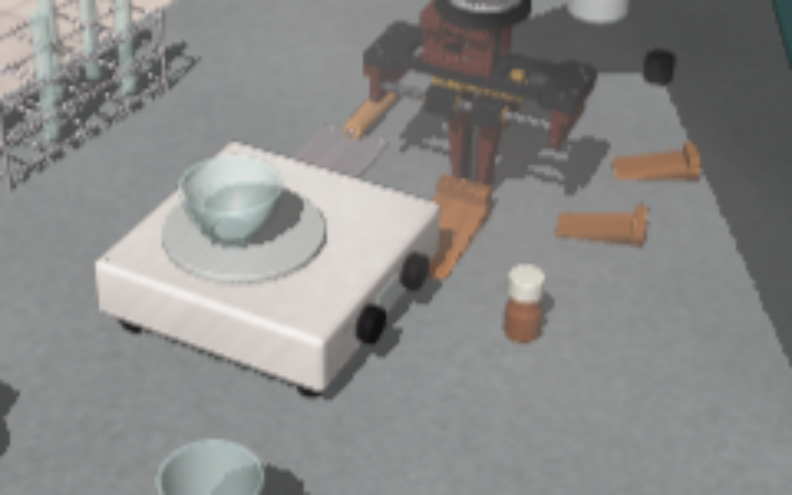

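Run:
```python
from h import *
def mf(n=6):
    f=[]
    for i in range(n): f.append(current_force()); sleep(.03)
    return np.mean(f,0)
print(servo_line(pt(.105),rate=.015,contact_N=3.5))
p=current_position(); print((p-H)@D+.01, mf().round(2), current_clock())
c=capture("side"); cv2.imwrite("pics/s3.png",cv2.resize(c["image"][150:300,200:440],None,fx=3.3,fy=3.3))
m=silhouettes("side","stirrer")[0]["region"]; P=cloud(c,m); P=P[abs(P[:,2]-.069)<.005]
X=np.c_[P[:,:2]-P[:,:2].mean(0),np.ones(len(P))]; print(np.linalg.lstsq(X,P[:,2],rcond=None)[0])
```

```text
True
0.08418332413288365 [-0.21 -0.1   0.21] 11.65
[ 0.00331818 -0.00430991  0.06943923]
```

View pics/s3.png

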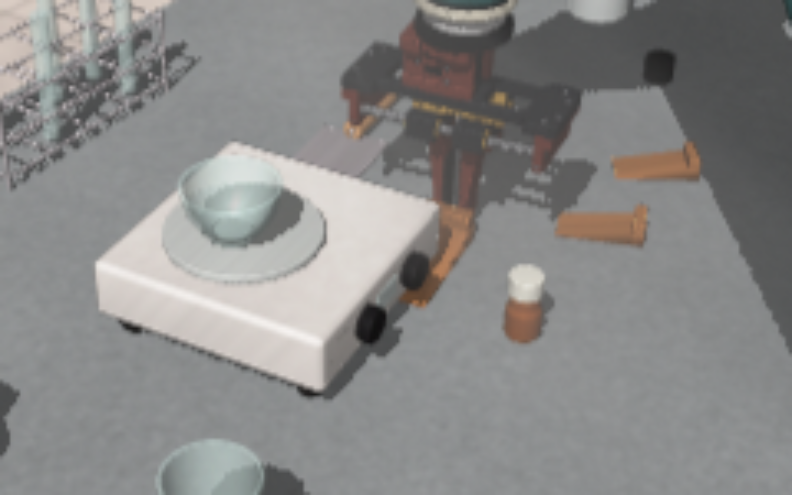

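Run:
```python
from h import *
c=capture("side")
C=np.array([.580,.1117,0]);b=np.radians(6.67);X=np.array([np.cos(b),np.sin(b),0]);Y=np.array([-np.sin(b),np.cos(b),0])
for u,v in [(200+418/3.3,150+303/3.3),(200+402/3.3,150+298/3.3)]:
    w=world(c,u,v,.002)-C; print("toe in stirrer frame",w@X*1000,w@Y*1000)
im=c["image"].copy()
def dl(pts):
    for a,e in zip(pts,pts[1:]+pts[:1]): cv2.line(im,tuple(int(x) for x in proj(c,a)),tuple(int(x) for x in proj(c,e)),(0,255,0),1)
dl([C+X*i*.095+Y*j*.095+[0,0,.069] for i,j in [(-1,-1),(1,-1),(1,1),(-1,1)]])
o=H+D*(.0842+.1); n=np.array([D[1],-D[0],0]); dl([o+n*.022,o-n*.022,o-n*.022-D*.1,o+n*.022-D*.1])
cv2.imwrite("pics/s4.png",cv2.resize(im[180:260,260:400],None,fx=5.5,fy=5.5,interpolation=cv2.INTER_CUBIC))
```

```text
toe in stirrer frame -99.13049468981298 -50.27952721370191
toe in stirrer frame -85.67583922712969 -49.899315205790465
```

View pics/s4.png

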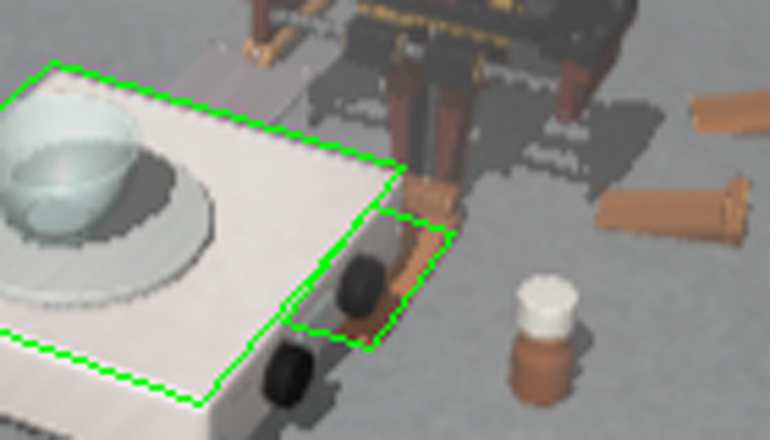

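Run:
```python
from h import *
def mf(n=5):
    f=[]
    for i in range(n): f.append(current_force()); sleep(.02)
    return np.mean(f,0)
p=current_position(); s0=(p-H)@D+.01; print(s0, (mf()@D).round(2))
for k in range(1,9):
    hit=servo_line(pt(s0+.001*k),rate=.01,contact_N=6)
    s=(current_position()-H)@D+.01; f=mf()
    print(hit,round(s*1000,2),round(f@D,2),f.round(2))
    if f@D<-3 or hit: break
print(current_clock())
```

```text
0.08398179240823923 0.43
False 84.53 -3.78 [-0.19 -3.86 -1.35]
12.225
```

Run:
```python
from h import *
def mf(n=6):
    f=[]
    for i in range(n): f.append(current_force()); sleep(.02)
    return np.mean(f,0)
servo_line(pt(.06),rate=.1); servo_line(pt(.05,.13),rate=.2)
move_gripper(0.0)
c=capture("side"); cv2.imwrite("pics/s5.png",cv2.resize(c["image"][180:260,260:400],None,fx=5.5,fy=5.5,interpolation=cv2.INTER_CUBIC))
P=np.array([.5142,.0285,0])
servo_line(P+[0,0,.13],rate=.15); servo_line(P+[0,0,.08],rate=.1)
print("pre",mf().round(2))
hit=servo_line(P+[0,0,.055],rate=.01,contact_N=2)
z0=current_position()[2]; print(hit,z0,mf().round(2))
for k in range(1,14):
    zc=z0-.0005*k
    h=servo_line(P+[0,0,zc],rate=.01); f=mf(); print(round(zc*1000,2),(current_position()*1000).round(2),f.round(2))
    if f[2]>8.5: break
print(current_clock())
```

```text
pre [-0.02 -0.09  0.38]
True 0.06878803453688224 [-0.1  -0.38  4.82]
68.29 [514.18  28.46  68.71] [-1.74 -0.12  7.17]
67.79 [514.22  28.43  68.62] [-2.58 -0.13 12.06]
17.5667
```

View pics/s5.png

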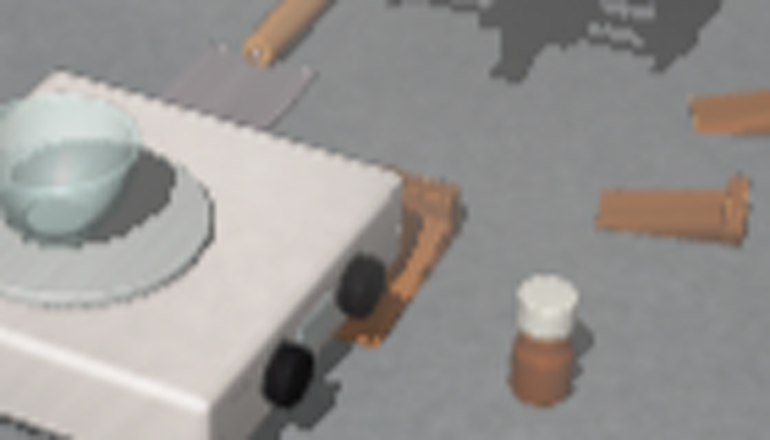

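Run:
```python
from h import *
c=capture("side"); cv2.imwrite("pics/s6.png",cv2.resize(c["image"][150:300,200:440],None,fx=3.3,fy=3.3))
m=silhouettes("side","stirrer")[0]["region"]; P=cloud(c,m); P=P[abs(P[:,2]-.069)<.004]
X=np.c_[P[:,:2]-P[:,:2].mean(0),np.ones(len(P))]; print("slopes",np.linalg.lstsq(X,P[:,2],rcond=None)[0])
for i in range(4): print(current_force().round(1),(current_position()*1000).round(2)); sleep(.2)
```

```text
slopes [ 0.00261405 -0.00266272  0.06938086]
[-3.1 -1.6 12. ] [514.2   28.42  68.61]
[-2.7 -1.4 12.5] [514.23  28.42  68.61]
[-3.3 -1.1 11.5] [514.22  28.41  68.61]
[-2.8 -0.3 12.9] [514.21  28.44  68.63]
```

View pics/s6.png

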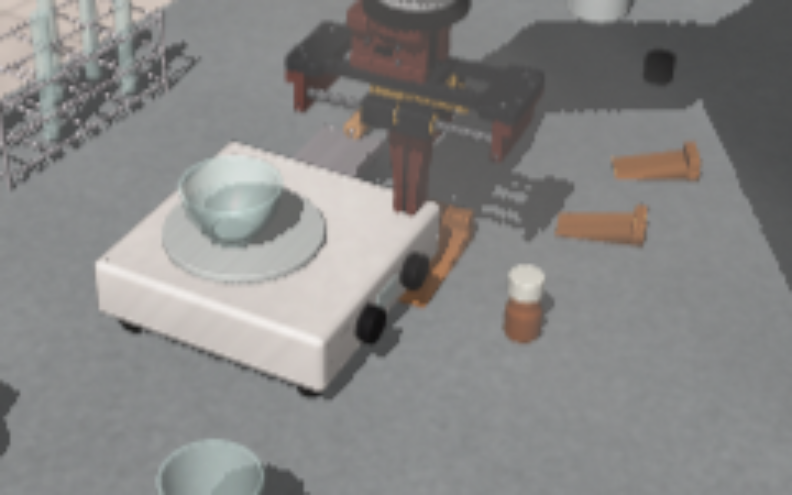

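The picture shows the fingertips on the short-foot corner (crop pixel 410,205). The stirrer is level and hasn't shifted, the wedge is under the foot (440,260), and the dish and vial haven't moved. I'm handing it in.

```bash
python3 -c "
from bench import *
close_job()"
```

```text
the job is handed in; nothing more can be done
```

The wedge is snug under the short foot and the stirrer no longer rocks. I handed the job in while still pressing on that corner.

- **Wedge:** I chose the 100 x 44 mm wedge over the two smaller look-alikes. I pushed its heel about 84 mm with the fingertips until resistance reached about 3.8 N. That put roughly 36 mm of toe past the foot's near edge.
- **Press test:** I pressed the corner with the shut fingertips, and the force held steady at about 12 N. The fingertips sank less than 0.2 mm and stayed at 68.6 mm, against the nominal 69 mm.
- **Last checks:** The depth image showed the stirrer's top within about 0.3% of level. In the picture, the stirrer, dish and vial had not moved.
- **Odd reading:** The first push stopped on a 3.5 N contact reading, but the force then dropped to about zero. I pushed up to another millimetre, and the resistance then held at 3.8 N.
- **Sideways force:** While pressing there was also a steady sideways force of about 3 N, but the stirrer did not shift.

The last clock reading, just before the final checks, was 17.6 s, well under the 51 s limit.

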